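# Hang the lift-off door on the battery locker

## Task

Take the door that has two hinge eyes out of the plywood rack and hang it on the small battery locker: bring it in raised, then lower it so that both eyes drop fully home over the locker's two upright pintles together, and let go. It may be left standing open; leave the other panel, the one without hinge eyes, in its slot.

Things in the scene. Friction and masses are not known exactly. Their poses are not given: they have to be found in the camera images.
- door_grip (a point): Centre of the black grip (50 mm along x, 14 thick along y, 30 tall) on top of the door to hang; grasp it across y from above. Below it the grey leaf: 95 mm along x, 10 thick, 130 tall, from 15 to 145 mm below this point. Two steel hinge eyes stand off the leaf's +x edge, one above the other, their axis 78.5 mm along +x from here. z up. About 0.3 kg. Stands loose in either slot of the rack.
- low_eye (a point): Centre of the underside of the door's low hinge eye, on the eyes' axis, 122 mm below the grip's centre; x points away from the leaf, z up. Both eyes are upright rings, open through, 38 mm outer and 26 mm inner diameter, 14 mm tall; the top eye's underside is 85 mm straight above this one.
- low_pintle (a point): Centre of the lower pintle's seat, on the fixed locker, 35 mm above the bench; z up, x points from the open front into the locker, y to its left. The steel pin stands 22 mm up from the seat: 20 mm across for 8 mm, then tapers to a 6 mm tip. It stands 30 mm outside the left side wall and 5 mm ahead of the front. The hung door swings freely.
- top_pintle (a point): Seat of the equal upper pintle, 85 mm straight above the lower. Its bracket, 8 mm thick, reaches out from the locker's side (-y) and covers the lower pintle: so bring the door in level from the left (+y) or front (-x), the eyes' undersides 42 mm (22 to 63) above their seats, then lower. Leaf pointing straight out of the front (door x along this x) leaves room for a gripper.
- locker: Fixed grey steel battery locker, 130 mm deep (x), 110 wide (y), 150 tall, open in front (-x), with the two pintles beside its left front edge. Origin: centre of its underside.
- rack: Fixed plywood rack, 80 mm along x, 150 along y, 43 tall; origin at the centre of its underside. Two slots along x at y = +43 and -43 mm, 13 mm wide, floor 12 mm above the bench, 31 deep. The door stands in one, the panel without eyes in the other, both with their x along the rack's x. Lift straight up, out of the slot.
- blank_grip (a point): Centre of the same black grip on the other panel in the rack: a plain leaf 95 mm long, 10 thick and only 90 tall (its grip's top 132 mm above the bench), without hinge eyes. It stays in its slot. The door's way to the locker may pass over it: lift the door clear of it first.

How it is judged:
By the outcome, as a careful person would: the job done as asked, in the order asked, and still so for the second after the job is handed in, with the robot touching nothing.
It also fails if it takes over 45 s, if anything falls off the work surface, if the arm or the gripper's body presses on something with over 40 N, if the wrist force passes 120 N, or if a joint passes its speed limit or range.

## Robot

A 7-joint arm with a two-finger parallel gripper is mounted at the origin on a cart in front of the work surface, level with it; the furniture and walls round the work are solid. World frame = base frame: x ahead of the robot, y to its left, z up, the work surface at z = 0. Lengths are in m, angles in rad, forces in N, time in s.
With the tool pointing down it reaches from about 0.4 to 0.85 m from the base axis. Payload 6.9 kg.
Tool frame: the origin (TCP) lies at the very end of the fingers, on their centre line; the grasp point (between the pads) lies 19 mm behind it (grip_depth is the distance from the TCP to the grasp point, in m); z points along the fingers, y is the line along which they close (so a half turn about z gives the same grasp; the last joint's range is limited). The gripper opens to 85 mm and grips with 20 to 120 N. Pads are 22 mm wide; open, the fingers measure 114 mm over their backs; the gripper's body (76 mm by 85 mm) begins 54 mm behind the grasp point. The pads swing forward as they close: fully open they stand 13 mm farther back than shut.
Start: joints at [1.306, 0.507, -0.238, 1.5, 0.126, 1.149, -0.155], TCP at [0.226, -0.583, 0.231] pointing down, gripper open.
Joint ranges: [-3.08, 3.08], [-0.24, 2.05], [-1.43, 1.35], [0, 2.5], [-1.52, 4.66], [0.17, 1.96], [-2.89, 2.89]. Speed limits (rad/s): [2.39, 2.39, 3.14, 3.14, 3.14, 3.14, 3.14].

## Interface

Orientations are given as a unit quaternion [w, x, y, z].
In Python, from plant import read_state, read_camera, get_calibration, job_done, grip_depth gives the robot as it stands. The module is installed in compiled form; this text tells all that it offers.
- The arm moves only by the tool servo_tool, never from a script. Its argument "commands" is a list of rows, each a list of 7 numbers: the closure, from 0 (fully open) to 1 (shut), then the shift along the tool's x, y, z scaled (see below), then the turn, a rotation vector about the tool's x, y, z scaled (see below). A call has 1 to 12 rows; each row shifts and turns the commanded pose from where the row before left it, along the tool's axes as they then stand; what a row does not reach is not made up. The controller multiplies each number of a shift by 200 mm and each number of a turn by 90 degrees. A row lasts 1/8 s, in which the tool goes at most 62.5 mm and 10.7 degrees, less where a joint would pass 70% of its speed; a pose out of reach is approached as far as the arm can. A call with a number of a shift or a turn outside -1 to 1 is refused whole. A call with a gripper value outside its range is refused whole. The fingers move at their own pace and stop on an object; "newtons" is the grip in N (left out, the last holds). Time passes only in rows, so rows that do not move let the fingers close. It gives the time, the measured TCP pose, the force, the opening and the grip force at its end, in the units of the state.
- read_state(): the state, without advancing time (a new reading comes with each control period).
- read_camera(name): name is "scene" or "top" or "wrist"; returns the picture (420x560x3 uint8, red, green, blue); there is no depth.
- get_calibration(name): a dict with "fx", "fy", "cx", "cy" (pixels), "eye" and "orientation" of the camera in the world. Camera axes: x right, y up, looking along -z (the intrinsics and any distortion apply to the point x, -y, -z); pixel columns grow to the right and rows downward; lengths in m; the calibration is good to about 2 mm. A picture is of the moment at which its call begins: read the wrist's pose just before it. get_calibration takes no time and is no camera call; for the wrist camera it gives the pose at the moment of the call.
- job_done(): hands the job in; it is judged then, once.
The state is a dict: "time_s": time; "qpos": joint angles; "joint_vel": joint speeds; "effort": joint torques, N m; "ee_pos": TCP position; "eef_rot": TCP orientation; "ft_force": force on the tool from outside, world axes, zero at the start; "ft_torque": the same for the moment, N m; "width": finger opening in m; "finger_force": force on a finger pad.
Only numpy, scipy, OpenCV 4.12 (cv2) and the standard library are available. Lean on these libraries where they do the work, as an engineer would, in place of code of your own. Each camera call takes 0.05 s, during which the arm holds its last target. There are 200 camera calls.

## Working session

There is one attempt and no reset: what is moved stays moved. The work goes in short steps, Python scripts to look and compute and a tool call to move; the robot and the scene stay as the last step left them, time stands still between calls to the robot, and variables do not carry over. Pictures are saved under pics/ and viewed, at most 10 in all, crops included, and the job is handed in when it is done.

Besides the shell and the picture viewer there is one more tool, called after "Request:" as a command line: name --pt "numbers of a row" for each row, then --argument value for the rest. servo_tool: Moves the arm, as the interface text tells. Shifts and turns lie within -1 to 1; 1 stands for 200 mm of shift or 90 degrees of turn. Its arguments: {"type":"object","properties":{"commands":{"type":"array","items":{"type":"array","items":{"type":"number","minimum":-1,"maximum":1}}},"newtons":{"type":"number"}},"required":["commands"]}

```bash
mkdir -p pics; cat > h.py <<'E'
import numpy as np,cv2
from scipy.spatial.transform import Rotation as R
from plant import *
def rot(q): return R.from_quat([q[1],q[2],q[3],q[0]])
def ray(cal,u,v):
    d=np.array([(u-cal["cx"])/cal["fx"],-(v-cal["cy"])/cal["fy"],-1.])
    return np.array(cal["eye"]),rot(cal["orientation"]).apply(d)
def onz(cal,u,v,z):
    e,d=ray(cal,u,v); return e+d*(z-e[2])/d[2]
def proj(cal,p):
    c=rot(cal["orientation"]).inv().apply(np.array(p)-cal["eye"])
    return cal["cx"]-cal["fx"]*c[0]/c[2], cal["cy"]+cal["fy"]*c[1]/c[2]
E
python3 - <<'E'
from h import *
for n in ["scene","top"]:
    cv2.imwrite(f"pics/{n}0.png",read_camera(n)[:,:,::-1]); print(get_calibration(n))
print(read_state(),grip_depth, get_calibration("wrist"))
E
```

```text
{'fx': 515.461341692601, 'fy': 515.461341692601, 'cx': 280.13554903063465, 'cy': 217.1184330068138, 'eye': array([-0.03072439,  1.00839508,  0.65431163]), 'orientation': array([-0.29319345, -0.17879638,  0.47395874,  0.81082216])}
{'fx': 412.8262489822418, 'fy': 412.8262489822418, 'cx': 279.86955389355956, 'cy': 206.60211065750508, 'eye': array([0.46767277, 0.28300333, 0.95700024]), 'orientation': array([ 0.71313554,  0.05058438, -0.05886389, -0.69671656])}
{'time_s': 0.1, 'qpos': array([ 1.305506  ,  0.50823143, -0.23751897,  1.50104266,  0.12571699,
        1.1488909 , -0.15483189]), 'joint_vel': array([-0.00155455, -0.00021587, -0.00094289, -0.00088207, -0.00021213,
       -0.0001408 ,  0.00090821]), 'effort': array([-5.01386021e-03, -6.21833324e+01, -2.19519719e+00, -2.50206113e+01,
        1.23562184e-02,  7.79191148e-03,  6.23270898e-05]), 'ee_pos': array([ 0.2262271 , -0.58213624,  0.23052666]), 'eef_rot': array([-7.72709598e-04,  9.82865300e-01,  1.84323564e-01, -1.71607255e-04]), 'ft_force': array([ 0.05446545, -0.01159308,  0.07048217]), 'ft_torque': array([-0.0605359 , -0.04677206,  0.0119043 ]), 'finger_force': 0.0, 'width': 0.08553655309291214} 0.0187 {'fx': 323.0017582204451, 'fy': 323.0017582204451, 'cx': 284.7179001515734, 'cy': 217.1530108604802, 'eye': array([ 0.29295661, -0.55619728,  0.3725572 ]), 'orientation': array([ 0.81663986, -0.11789307,  0.08183331, -0.55902046])}
```

View pics/scene0.png

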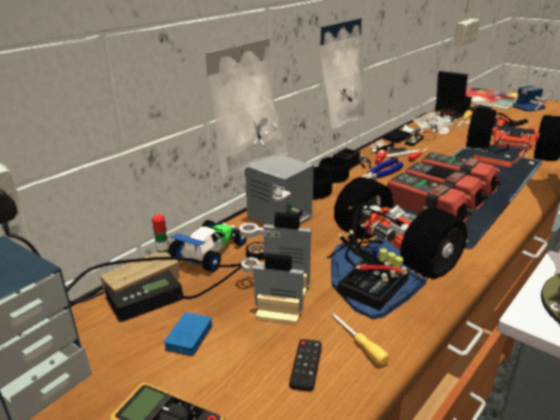

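View pics/top0.png

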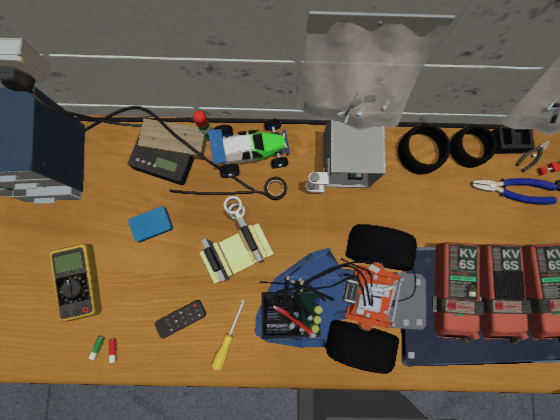

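```bash
python3 - <<'E'
import cv2,numpy as np
t=cv2.imread("pics/top0.png"); s=cv2.imread("pics/scene0.png")
a=cv2.resize(t[110:290,190:400],None,fx=3.3,fy=3.3,interpolation=cv2.INTER_CUBIC)
cv2.imwrite("pics/topz.png",a)
cv2.imwrite("pics/scz.png",cv2.resize(s[145:330,215:345],None,fx=3.2,fy=3.2,interpolation=cv2.INTER_CUBIC))
E
```

```text
(no output)
```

View pics/topz.png

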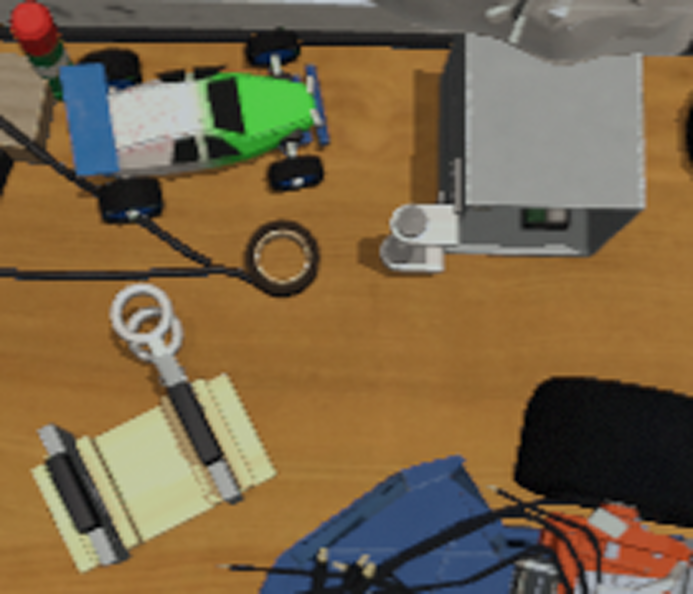

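View pics/scz.png

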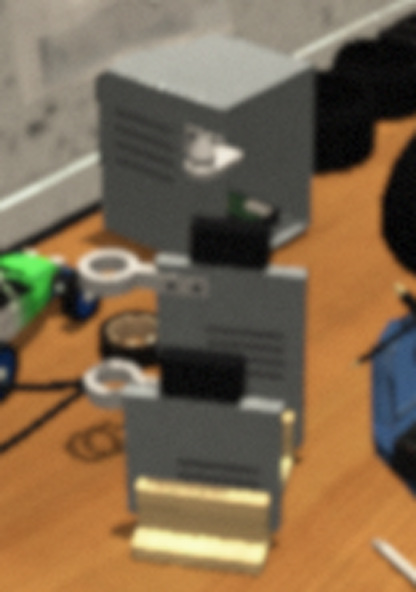

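```bash
python3 - <<'E'
from h import *
c=get_calibration("top")
f=lambda n,u,v,z: print(n,onz(c,190+(u+.5)/3.3-.5,110+(v+.5)/3.3-.5,z).round(4))
f("grip",197,424,.172); f("eye",141,315,.134); f("blank",75,492,.132)
f("tpin",411,217,.142);f("tpinseat",411,220,.125)
for p in [(467,205),(643,208),(640,55),(465,37)]: f("lock",*p,.15)
for p in [(226,375),(276,472),(85,571),(33,468)]: f("rack",*p,.043)
E
```

```text
grip [0.5283 0.3318 0.172 ]
eye [0.597  0.3706 0.134 ]
blank [0.489 0.406 0.132]
tpin [0.6607 0.2068 0.142 ]
tpinseat [0.6628 0.2052 0.125 ]
lock [0.6671 0.1735 0.15  ]
lock [0.668  0.0661 0.15  ]
lock [0.7654 0.0663 0.15  ]
lock [0.7741 0.1751 0.15  ]
rack [0.5718 0.3214 0.043 ]
rack [0.5075 0.2861 0.043 ]
rack [0.4398 0.4102 0.043 ]
rack [0.5065 0.4479 0.043 ]
```

Request:
servo_tool --pt "0.3 0 0 -0.25 0 0 0" --pt "0.3 0 0 -0.25 0 0 0" --pt "0.3 0.21 -0.14 0 0 0 0" --pt "0.3 0.21 -0.14 0 0 0 0" --pt "0.3 0.21 -0.14 0 0 0 0" --pt "0.3 0.21 -0.14 0 0 0 0" --pt "0.3 0.21 -0.14 0 0 0 0" --pt "0.3 0.21 -0.14 0 0 0 0" --pt "0.3 0.21 -0.14 0 0 0 0" --pt "0.3 0.21 -0.14 0 0 0 0" --newtons 40

```text
time_s: 1.35
ee_pos: [0.459, -0.2506, 0.3311]
eef_rot: [-0.0, 0.983, 0.184, -0.0]
ft_force: [0.8, 0.7, 0.2]
width: 0.0597
finger_force: 0.0
```

```bash
cat >> h.py <<'E'
def go(p,yaw=None):
    s=read_state(); r=rot(s["eef_rot"]); x=r.apply([1,0,0]); y0=np.degrees(np.arctan2(x[1],x[0]))
    print("t",s["time_s"],"tcp",s["ee_pos"].round(4),"yaw",y0.round(2),"w",round(s["width"],4),"F",s["ft_force"].round(1),"q",s["qpos"].round(2),"toolz",r.apply([0,0,1]).round(3))
    print("shift units",(r.inv().apply(np.array(p)-s["ee_pos"])/.2).round(3), "turn units", None if yaw is None else round(-(yaw-y0)/90,3))
E
python3 -c "
from h import *
go([.5283,.3318,.29],28.5)"
```

```text
t 1.35 tcp [ 0.459  -0.2506  0.3311] yaw 21.23 w 0.0597 F [0.8 0.7 0.2] q [ 0.73  0.29 -0.39  1.58  0.11  1.29 -0.87] toolz [-0.  0. -1.]
shift units [ 1.378 -2.589  0.206] turn units -0.081
```

Request:
servo_tool --pt "0.3 0.115 -0.216 0 0 0 0" --pt "0.3 0.115 -0.216 0 0 0 0" --pt "0.3 0.115 -0.216 0 0 0 0" --pt "0.3 0.115 -0.216 0 0 0 0" --pt "0.3 0.115 -0.216 0 0 0 0" --pt "0.3 0.115 -0.216 0 0 0 0" --pt "0.3 0.115 -0.216 0 0 0 0" --pt "0.3 0.115 -0.216 0 0 0 0" --pt "0.3 0.115 -0.216 0 0 0 0" --pt "0.3 0.115 -0.216 0 0 0 0" --pt "0.3 0.115 -0.216 0.1 0 0 0" --pt "0.3 0.115 -0.216 0.1 0 0 -0.08"

```text
time_s: 2.85
ee_pos: [0.528, 0.3326, 0.2906]
eef_rot: [0.0, 0.969, 0.247, 0.0]
ft_force: [0.2, 0.7, -0.4]
width: 0.0596
finger_force: 0.0
```

Request:
servo_tool --pt "0.3 0 0 0 0 0 0" --pt "0.3 0 0 0 0 0 0"

```text
time_s: 3.1
ee_pos: [0.5279, 0.3307, 0.2908]
eef_rot: [0.0, 0.969, 0.245, -0.001]
ft_force: [-0.0, 0.5, -0.1]
width: 0.0599
finger_force: 0.0
```

```bash
python3 -c "
from h import *
go([.5283,.3318,.29],28.5)
import pickle
c=get_calibration('wrist');pickle.dump(c,open('w1.pkl','wb'));im=read_camera('wrist')
cv2.imwrite('pics/w1.png',im[:,:,::-1])
for p in [(.5283,.3318,.172),(.597,.3706,.134),(.661,.205,.142)]: print(proj(c,p))"
```

```text
t 3.1 tcp [0.5279 0.3307 0.2908] yaw 28.41 w 0.0599 F [-0.   0.5 -0.1] q [-0.24  0.51 -0.61  1.4   0.29  1.33 -1.94] toolz [-0.001 -0.001 -1.   ]
shift units [ 0.004 -0.004  0.004] turn units -0.001
(np.float64(284.30300105500623), np.float64(209.52350848604672))
(np.float64(282.6061774740873), np.float64(111.60109111478118))
(np.float64(483.75645385654377), np.float64(138.20432687639436))
```

View pics/w1.png

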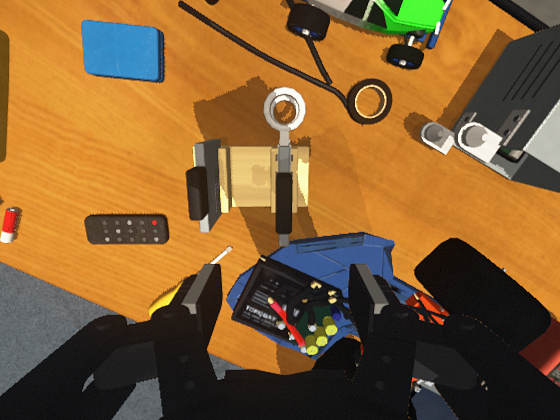

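Wrist view: grip at about (284,204), top eye at (284,108), upper pintle near (476,136); the tool is nearly aligned with the door.

```bash
python3 - <<'E'
from h import *
import pickle
c=pickle.load(open('w1.pkl','rb')); im=cv2.imread('pics/w1.png'); g=cv2.cvtColor(im,cv2.COLOR_BGR2GRAY)
# black grip
m=np.zeros_like(g); m[160:250,268:300]=(g[160:250,268:300]<45)
n,l,s,ce=cv2.connectedComponentsWithStats(m); i=1+s[1:,4].argmax(); print(s[i],ce[i])
cn,_=cv2.findContours((l==i).astype('uint8'),0,1); print(cv2.minAreaRect(cn[0]))
print("grip",onz(c,*ce[i],.172))
hsv=cv2.cvtColor(im,cv2.COLOR_BGR2HSV)
m=np.zeros_like(g); m[82:134,258:310]=((hsv[82:134,258:310,1]<70)&(g[82:134,258:310]>110))
cn,_=cv2.findContours(m,0,1); k=max(cn,key=cv2.contourArea); print(cv2.boundingRect(k),cv2.minEnclosingCircle(k))
cv2.imwrite("pics/w1z.png",cv2.resize(im[90:250,255:535],None,fx=2.8,fy=2.8,interpolation=cv2.INTER_CUBIC))
E
```

```text
[276 173  16  61 931] [283.73361976 203.19011815]
((283.4999694824219, 202.99998474121094), (59.99999237060547, 14.999998092651367), 90.0)
grip [0.5328769  0.33480696 0.172     ]
(264, 87, 42, 47) ((284.0, 110.13043212890625), 23.216842651367188)
```

View pics/w1z.png

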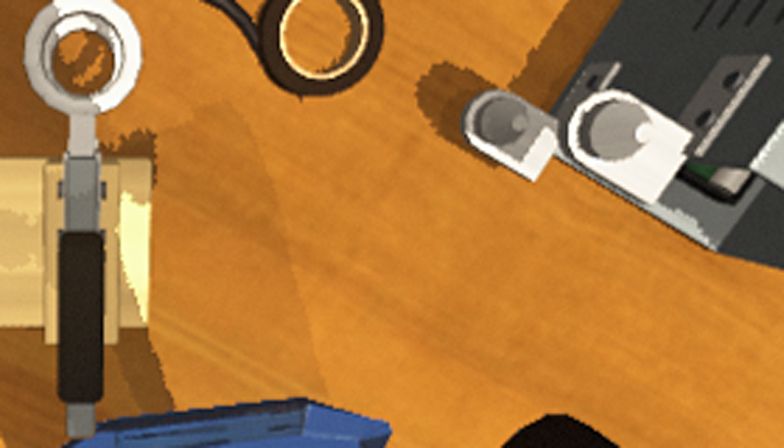

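```bash
python3 - <<'E'
from h import *
import pickle
c=pickle.load(open('w1.pkl','rb'))
f=lambda u,v:(255+u/2.8-.3,90+v/2.8-.3)
print("toptip",onz(c,*f(641,133),.142),"lowtip",onz(c,*f(520,122),.057),"topbase",onz(c,*f(608,128),.125))
e=onz(c,284.3,109.6,.134);g=onz(c,283.7,203.2,.172);print("eye",e,np.linalg.norm((e-g)[:2]),np.degrees(np.arctan2(*(e-g)[1::-1])))
go([g[0],g[1],.138],28.6)
E
```

```text
toptip [0.66162741 0.20563655 0.142     ] lowtip [0.66261552 0.20453515 0.057     ] topbase [0.66186739 0.20690388 0.125     ]
eye [0.599178   0.37008239 0.134     ] 0.07510985051877439 27.993874753356046
t 3.15 tcp [0.5283 0.3301 0.2914] yaw 28.34 w 0.0596 F [-0.3 -0.4 -0.3] q [-0.24  0.51 -0.61  1.4   0.29  1.33 -1.94] toolz [ 0.    -0.001 -1.   ]
shift units [ 0.031 -0.01   0.767] turn units -0.003
```

Request:
servo_tool --pt "0.3 0.017 -0.008 0.1 0 0 0" --pt "0.3 0 0 0.2 0 0 0" --pt "0.3 0 0 0.2 0 0 0" --pt "0.3 0 0 0.15 0 0 0" --pt "0.3 0 0 0.1 0 0 0" --pt "0.3 0 0 0 0 0 0" --pt "1 0 0 0 0 0 0" --pt "1 0 0 0 0 0 0" --pt "1 0 0 0 0 0 0" --pt "1 0 0 0 0 0 0" --pt "1 0 0 0 0 0 0" --pt "1 0 0 0 0 0 0" --newtons 60

```text
time_s: 4.65
ee_pos: [0.5307, 0.3346, 0.1426]
eef_rot: [-0.0, 0.969, 0.246, 0.001]
ft_force: [-0.5, -0.7, 6.0]
width: 0.0132
finger_force: 59.9
```

Request:
servo_tool --pt "1 0 0 -0.05 0 0 0" --pt "1 0 0 -0.1 0 0 0" --pt "1 0 0 -0.15 0 0 0" --pt "1 0 0 -0.15 0 0 0" --pt "1 0 0 -0.05 0 0 0" --pt "1 0 0 0 0 0 0.1" --pt "1 0 0 0 0 0 0.1" --pt "1 0 0 0 0 0 0.1" --pt "1 0 0 0 0 0 0.015" --pt "1 0 0 0 0 0 0" --pt "1 0 0 0 0 0 0"

```text
time_s: 6.02
ee_pos: [0.53, 0.3341, 0.241]
eef_rot: [0.0, 1.0, 0.002, -0.0]
ft_force: [0.3, -0.3, -3.6]
width: 0.0131
finger_force: 58.6
```

```bash
python3 - <<'E'
from h import *
import pickle
go([.5835,.275,.2426],0)
c=get_calibration('wrist');pickle.dump(c,open('w2.pkl','wb'));im=read_camera('wrist')[:,:,::-1]
cv2.imwrite('pics/w2.png',im)
cv2.imwrite('pics/t2.png',read_camera('top')[:,:,::-1])
E
```

```text
t 6.025 tcp [0.53   0.3341 0.241 ] yaw 0.21 w 0.0131 F [ 0.3 -0.3 -3.6] q [-0.32  0.53 -0.48  1.48  0.25  1.2  -2.4 ] toolz [-0. -0. -1.]
shift units [ 0.266  0.297 -0.008] turn units 0.002
```

View pics/w2.png

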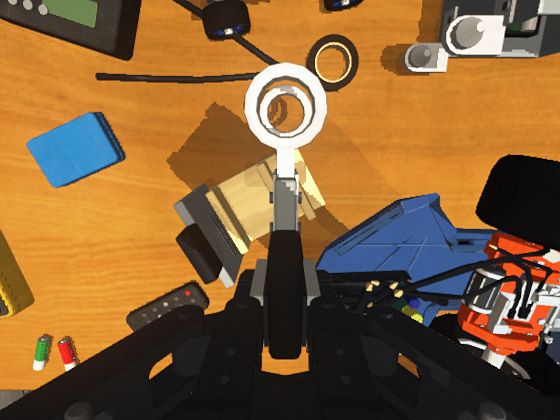

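The door hangs straight in the gripper: top eye ring at (286,106), radius ~41 px, low eye seen inside it; the blank still stands in its slot.

```bash
python3 - <<'E'
from h import *
import pickle
c=pickle.load(open('w2.pkl','rb')); im=cv2.imread('pics/w2.png'); hsv=cv2.cvtColor(im,cv2.COLOR_BGR2HSV)
x0,y0=235,55; sub=hsv[y0:150,x0:338]; m=((sub[...,1]<50)&(sub[...,2]>150)).astype('uint8')
cn,_=cv2.findContours(m,0,1);k=max(cn,key=cv2.contourArea)
(cx,cy),r=cv2.minEnclosingCircle(np.array([p for p in k if p[0][1]<80]));print(cx+x0,cy+y0,r, cv2.boundingRect(k))
e=onz(c,cx+x0,cy+y0,.2325);print("eye",e,"rad m",r/c['fx']*(c['eye'][2]-.2325), c['eye'])
tcp=np.array([.53,.3341,.241]);print(e-tcp)
t=cv2.imread('pics/t2.png');ct=get_calibration('top')
u,v=proj(ct,e);print(u,v)
x1,y1=int(u)-22,int(v)-22;s=cv2.cvtColor(t[y1:y1+44,x1:x1+44],cv2.COLOR_BGR2HSV)
mt=((s[...,1]<60)&(s[...,2]>140)).astype('uint8')
cn,_=cv2.findContours(mt,0,1);k=max(cn,key=cv2.contourArea);x,y,w,h=cv2.boundingRect(k);print(x+x1,y+y1,w,h)
print("\n".join("".join(".#"[q] for q in r) for r in mt))
E
```

```text
285.3525161743164 104.8237419128418 42.8287353515625 (9, 7, 83, 88)
eye [0.60854718 0.33413298 0.2325    ] rad m 0.01995594156366145 [0.60160162 0.33438918 0.38300186]
[ 7.85471766e-02  3.29786031e-05 -8.50000000e-03]
247.52901180652538 190.53620724123778Traceback (most recent call last):
  File "<stdin>", line 13, in <module>
ValueError: max() iterable argument is empty
```

Request:
servo_tool --pt "1 0.1 0.1 0 0 0 0" --pt "1 0.1 0.1 0 0 0 0" --pt "1 0.067 0.097 0 0 0 0" --pt "1 0 0 0.1 0 0 0" --pt "1 0 0 0.1 0 0 0" --pt "1 0 0 0.075 0 0 0" --pt "1 0 0.08 0 0 0 0" --pt "1 0 0.08 0 0 0 0" --pt "1 0 0.08 0 0 0 0" --pt "1 0 0.06 0 0 0 0" --pt "1 0 0.04 0 0 0 0" --pt "1 0 0 0 0 0 0"

```text
time_s: 7.62
ee_pos: [0.5839, 0.2061, 0.1865]
eef_rot: [0.0, 1.0, 0.0, 0.0]
ft_force: [-0.4, 0.5, -3.4]
width: 0.0132
finger_force: 58.9
```

```bash
python3 - <<'E'
from h import *
import pickle
go([.5835,.2055,.1426],0)
c=get_calibration('wrist');pickle.dump(c,open('w3.pkl','wb'));im=read_camera('wrist')[:,:,::-1]
s=read_camera('scene')[:,:,::-1]
W=cv2.resize(im[0:200,185:385],(560,560),interpolation=cv2.INTER_CUBIC)
print(proj(get_calibration('scene'),[.662,.2055,.14]))
S=cv2.resize(s[140:300,215:280+15],(280,560),interpolation=cv2.INTER_CUBIC)
cv2.imwrite('pics/w3.png',np.hstack([W,S[:,:240]]))
E
```

```text
t 7.625 tcp [0.5839 0.2061 0.1865] yaw 0.03 w 0.0132 F [-0.4  0.5 -3.4] q [-0.1   0.56 -0.46  1.58  0.27  1.07 -2.2 ] toolz [ 0. -0. -1.]
shift units [-0.002  0.003  0.219] turn units 0.0
(np.float64(277.7978905586999), np.float64(187.82316798071494))
```

View pics/w3.png

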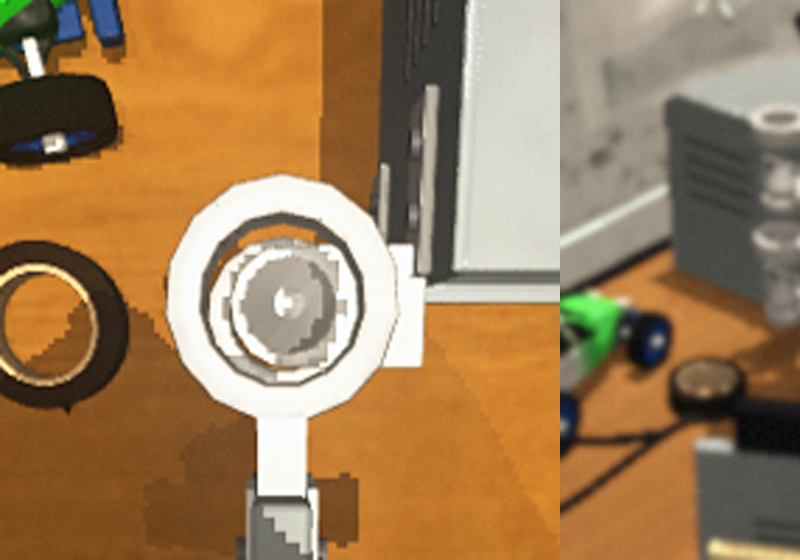

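Hover view: the top pintle's tip shows at (288,108) inside the ring centred near (286,105); the scene crop shows both eyes raised over their pins.

```bash
python3 - <<'E'
from h import *
import pickle
c=pickle.load(open('w3.pkl','rb'))
print(onz(c,185+288/2.8-.3,303/2.8-.3,.142), "eye",onz(c,285.35,104.8,.178))
E
```

```text
[0.66254123 0.20460533 0.142     ] eye [0.66246221 0.20587813 0.178     ]
```

Request:
servo_tool --pt "1 0 0.005 0 0 0 0" --pt "1 0 0 0.05 0 0 0" --pt "1 0 0 0.05 0 0 0" --pt "1 0 0 0.04 0 0 0" --pt "1 0 0 0.03 0 0 0" --pt "1 0 0 0.02 0 0 0" --pt "1 0 0 0.015 0 0 0" --pt "1 0 0 0 0 0 0"

```text
time_s: 8.72
ee_pos: [0.5837, 0.2059, 0.1452]
eef_rot: [0.0, 1.0, 0.001, -0.0]
ft_force: [-1.1, 0.6, -4.5]
width: 0.0131
finger_force: 58.9
```

Request:
servo_tool --pt "1 0 0 0.007 0 0 0" --pt "1 0 0 0.005 0 0 0" --pt "1 0 0 0 0 0 0" --pt "1 0 0 0 0 0 0"

```text
time_s: 9.22
ee_pos: [0.5837, 0.2059, 0.1429]
eef_rot: [-0.0, 1.0, 0.001, 0.0]
ft_force: [-0.4, 0.3, -4.0]
width: 0.013
finger_force: 58.9
```

Request:
servo_tool --pt "1 0 0 0.004 0 0 0" --pt "1 0 0 0.004 0 0 0" --pt "1 0 0 0 0 0 0" --pt "1 0 0 0 0 0 0"

```text
time_s: 9.72
ee_pos: [0.5837, 0.2062, 0.1423]
eef_rot: [-0.0, 1.0, 0.001, 0.0]
ft_force: [-3.9, -1.5, 5.3]
width: 0.0127
finger_force: 60.3
```

Request:
servo_tool --pt "0.8 0 0 0 0 0 0" --pt "0.6 0 0 0 0 0 0" --pt "0.5 0 0 0 0 0 0" --pt "0.5 0 0 0 0 0 0" --pt "0.5 0 0 -0.1 0 0 0" --pt "0.5 0 0 -0.2 0 0 0" --pt "0.5 0 0 -0.2 0 0 0" --pt "0.5 0 0 -0.2 0 0 0" --pt "0.5 0 0 -0.1 0 0 0" --pt "0.5 0 0 0 0 0 0"

```text
time_s: 10.98
ee_pos: [0.5843, 0.2063, 0.3028]
eef_rot: [-0.001, 1.0, 0.001, 0.002]
ft_force: [0.1, -0.6, 0.2]
width: 0.0427
finger_force: 0.0
```

```bash
python3 - <<'E'
from h import *
go([.5835,.2055,.3],0)
w=read_camera('wrist')[:,:,::-1]; s=read_camera('scene')[:,:,::-1]
cv2.imwrite('pics/f.png',np.hstack([cv2.resize(w[0:300,150:450],(420,420)),cv2.resize(s[140:340,200:380],(378,420),interpolation=cv2.INTER_CUBIC)]))
E
```

```text
t 10.975 tcp [0.5843 0.2063 0.3028] yaw 0.09 w 0.0427 F [ 0.1 -0.6  0.2] q [-0.09  0.48 -0.48  1.39  0.22  1.32 -2.15] toolz [ 0.003  0.001 -1.   ]
shift units [-0.004  0.004  0.014] turn units 0.001
```

View pics/f.png

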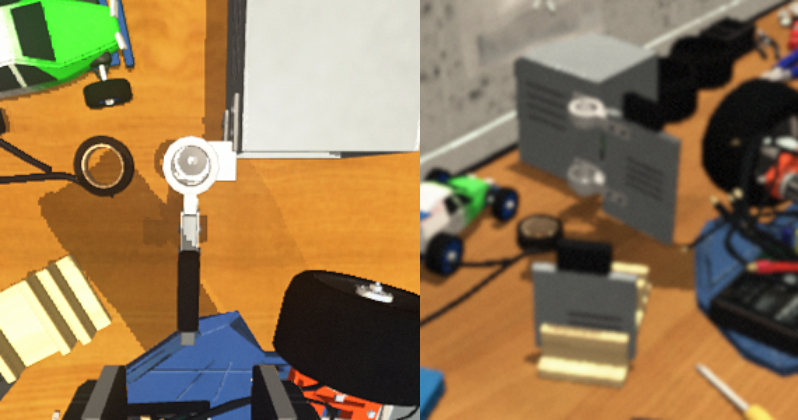

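The door hangs level on both pintles, standing open, with the gripper clear of it. The blank panel is still in its slot.

```bash
python3 -c "
from plant import *
print(job_done())"
```

```text
the job is handed in; nothing more can be done
None
```

The door is hung with both eyes fully down on the locker's two pintles and left standing open; the other panel is still in its rack slot, and the job was handed in at about 11 s of the 45 s allowed.

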